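Start the vacuum drying of pinned moths

ROBOT

A 6-joint arm with a two-finger parallel gripper is mounted at the origin on the work surface. World frame = base frame: x ahead of the robot, y to its left, z up, the work surface at z = 0. Lengths are in m, angles in rad, forces in N, time in s.
With the tool pointing down it reaches from about 0.25 to 0.725 m from the base axis. Payload 9.7 kg.
Tool frame: the origin (TCP) lies at the very end of the fingers, on their centre line; the grasp point (between the pads) lies 19 mm behind it; z points along the fingers, y is the line along which they close (so a half turn about z gives the same grasp; the last joint's range is limited). The gripper opens to 85 mm and grips with 20 to 120 N. Pads are 22 mm wide; open, the fingers measure 114 mm over their backs; the gripper's body (76 mm by 85 mm) begins 54 mm behind the grasp point. The pads swing forward as they close: fully open they stand 13 mm farther back than shut.
Start: joints at [1.257, 0.087, 0.176, 1.66, 0, 1.571], TCP at [0.17, 0.523, 0.231] pointing down, gripper open.
Joint ranges: [-3.13, 3.13], [-0.85, 1.81], [-1.15, 1.24], [-2.2, 2.28], [-1.44, 1.52], [-3.14, 3.14]. Speed limits (rad/s): [2.22, 2.22, 2.57, 3.14, 3.14, 3.14].

INTERFACE

Orientations are given as a unit quaternion [w, x, y, z].
In Python, from bench import sensors, optics, workorder gives the robot as it stands.
- The arm moves only by the shell command python3 -m creep 'ROWS' [FORCE]. ROWS is JSON, a list that holds one entry, the list of rows, each a list of 5 numbers: the opening, from -1 (shut) to 1 (fully open), then the shift along the tool's x, y, z in m, then the turn about the tool's z in degrees. In form: [[[grip, tx, ty, tz, spin], ...]]. A call has 1 to 10 rows; each row is the pose to reach, as a shift and turn from the pose commanded when the call began, along the tool's axes at that moment; what a row does not reach only later rows make up. A row lasts 1/10 s, in which the tool goes at most 50 mm and 8.59 degrees, less where a joint would pass 70% of its speed; a pose out of reach is approached as far as the arm can. A call with a gripper value outside its range is refused whole. The fingers move at their own pace and stop on an object; FORCE is the grip in N (left out, the last holds). Time passes only in rows, so rows that repeat a pose let the fingers close. It gives the time, the measured TCP pose, the force, the opening and the grip force at its end, in the units of the state.
- sensors.sense(): the state, without advancing time (a new reading comes with each control period).
- optics.capture(name): name is "scene" or "top" or "wrist"; returns a dict with "image" (420x560x3 uint8, red, green, blue), "fx", "fy", "cx", "cy" (pixels), "R" (3x3) and "t" (3): a world point X has camera coordinates R X + t; the wrist camera has in their place "tool_from_camera" (4x4, takes a point from camera to tool coordinates, whose origin is the TCP and whose axes are the flange's). Camera axes: x right, y down, z forward; pixel columns grow to the right and rows downward; lengths in m; the calibration is good to about 2 mm. A picture is of the moment at which its call begins: read the wrist's pose just before it. There is no depth.
- workorder.close_job(): hands the job in; it is judged then, once.
Trained networks look in a picture, given as the dict that the camera call returned (one of the last four; its "shot" number tells which), for a name from the list of things; names that differ only in an ending like _2 or _b are one class to them, and where a whole thing is asked for, a point or a joint stands for the part that bears it (a point fixed in the world has none). Each returns a list of dicts, best first, with "score" (0 to 1); they miss things now and then, are a little off and sometimes report something else, mostly with a low value. They report only what shows in the picture. A call takes as long as a camera call. They do not tell look-alikes from the thing itself.
- optics.cut_out(picture, query): "mask" (420x560 bool, what is visible of it) and "bbox" ([left, top, right, bottom] in pixels, round what is visible of it).
The state is a dict: "t": time; "q": joint angles; "qd": joint speeds; "joint_torque": joint torques, N m; "eef_pos": TCP position; "orientation": TCP orientation; "force": force on the tool from outside, world axes, zero at the start; "torque": the same for the moment, N m; "width": finger opening in m; "grasp_force": force on a finger pad.
Only numpy, scipy, OpenCV 4.12 (cv2) and the standard library are available. Lean on these libraries where they do the work, as an engineer would, in place of code of your own. Each camera call takes 0.05 s, during which the arm holds its last target. There are 200 camera calls.

TASK

Start a vacuum drying run: lay every spreading board flat on the floor of the metal vacuum chamber, pinned side up and none on top of another, then set the clear lid down squarely so that it sits fully home on the chamber's rim. Only after that, shut the vent cock (turn its lever across its pipe, hard against the stop) and slide the pump box's selector fully home at the pilot-lamp end, keeping the vacuum cock shut until both are done; last of all, open the vacuum cock (lever in line with its pipe, hard against the stop). Leave the petri dish, the jar and the forceps where they are.

Things in the scene. Friction and masses are not known exactly. Their poses are not given: they have to be found in the camera images.
- chamber: vacuum chamber: open-topped aluminium box fixed to the bench, outside 184 (x) x 212 (y) x 45 high, inside 172 x 200, walls and floor 6 thick; origin at the centre of its underside, z up. A brass pipe stub leaves the middle of each short wall along the chamber's y, with a cock on it: the vent cock at +y (the robot's left, pipe ends in a small round copper silencer), the vacuum cock at -y (the robot's right, pipe turns down through the bench)
- chamber_floor (a point): centre of the chamber's inner floor, 6 above the bench, axes as the chamber's; a board lies flat inside with its origin at this height
- lid_seat (a point): where the lid's origin comes to lie when the lid is home: over the chamber's centre, 39 above the bench (6 below the rim top); axes as the chamber's
- lid: loose clear acrylic lid, about 0.4 kg: plate 192 (x) x 220 (y) x 6 with a raised boss 158 x 186 x 6 under it that drops into the chamber mouth with 7 play each side; origin at the centre of the boss's underside (rests on the bench on the boss). It fits with its y along the chamber's y, either way round. On top a steel bridge handle along y
- lid_handle (a point): centre of the lid handle's bar: 14 wide (x), 110 long (y), 14 high, 44 above the lid's origin, 25 free below the bar
- board0: loose wooden spreading board with a pinned moth on top, 80 long (x), 40 wide (y), 22 high, about 0.1 kg (pin stands 10 more and wings are harmless to touch); origin at the centre of its underside, z up. Two to four are present, lying on the bench between robot and chamber; all count alike
- board1: loose wooden spreading board with a pinned moth on top, 80 long (x), 40 wide (y), 22 high, about 0.1 kg (pin stands 10 more and wings are harmless to touch); origin at the centre of its underside, z up. Two to four are present, lying on the bench between robot and chamber; all count alike
- board2: loose wooden spreading board with a pinned moth on top, 80 long (x), 40 wide (y), 22 high, about 0.1 kg (pin stands 10 more and wings are harmless to touch); origin at the centre of its underside, z up. Two to four are present, lying on the bench between robot and chamber; all count alike
- board3: loose wooden spreading board with a pinned moth on top, 80 long (x), 40 wide (y), 22 high, about 0.1 kg (pin stands 10 more and wings are harmless to touch); origin at the centre of its underside, z up. Two to four are present, lying on the bench between robot and chamber; all count alike
- vent_cock (a joint): angle of the vent cock's lever about its vertical axis, rad: 0 = open, lever in line with the pipe, pointing outward from the chamber (chamber +y); 1.571 = shut, lever across the pipe, pointing to the chamber's -x (the robot's side); growing turns it counterclockwise from above; hard stops at both; stays where left, friction 0.12 N m. Starts nearly open
- vent_cock_axis (a point): point on the vent cock's turning axis at lever height, 56 above the bench
- vent_cock_grip (a point): on the vent cock's lever, 70 from the axis, 56 above the bench: black sleeve 16 wide, 12 high, reaching from 35 to 95 from the axis; 50 free under it from 50 outward (pipe nearer the axis, its fittings up to 40 above the bench)
- vacuum_cock (a joint): angle of the vacuum cock's lever, rad: 0 = open, lever in line with the pipe, pointing outward (chamber -y); 1.571 = shut, lever across, pointing to the chamber's -x; growing (shutting) turns it clockwise from above, opening turns it counterclockwise; hard stops at both; stays where left, friction 0.12 N m. Starts nearly shut
- vacuum_cock_axis (a point): point on the vacuum cock's turning axis at lever height, 56 above the bench
- vacuum_cock_grip (a point): on the vacuum cock's lever, 70 from the axis, 56 above the bench; same lever as the vent cock's
- pump_box: white pump control box fixed to the bench, 90 (x) x 210 (y) x 40 high, origin at the centre of its underside; a slot along y in its top carries the selector. It stands at the robot's left or right, the lid on the other side
- selector (a joint): position of the selector along the slot, m: 0 at the plain end, 0.09 at the hard stop next to the pilot lamp, moving to the box's +y; stays where left, friction 1.5 N. Starts at 0 to 0.035
- selector_grip (a point): on the selector's grip, a black upright tab 22 (x) x 14 (y), its top 73 above the bench; this point is 62 above the bench
- pilot_lamp (a point): small clear dome lamp on the box's top at its +y end, 90 from the box's centre; stands 10 above the box's top
- petri_dish: bystander: closed glass petri dish, 94 across, 16 high, origin under its centre
- jar: bystander: lidded jar, 68 across, 85 high, origin under its centre
- forceps: bystander: steel forceps lying flat, 140 long (x), 6 high, origin under the middle
There are look-alikes about, which are no part of the job. Leave any black or orange look-alike of the board1 alone. What is shaped like the board2 but yellow is not meant.

How it is judged:
By the outcome, as a careful person would: the job done as asked, in the order asked, and still so for the second after the job is handed in, with the robot touching nothing.
Of board0, board1, board2, board3 only 2 to 4 are there at a start; the rules pass over those that are not, and their reading is None.
At some moment in a run one of board0, board1, board2, board3 may be knocked a few centimetres aside while the robot is not near it.
It also fails if it takes over 208 s, if anything falls off the work surface, if the arm or the gripper's body presses on something with over 40 N, if the wrist force passes 120 N, or if a joint passes its speed limit or range.

## Working session

There is one attempt and no reset: what is moved stays moved. The work goes in short steps, Python scripts to look and compute and a shell command to move; the robot and the scene stay as the last step left them, time stands still between calls to the robot, and variables do not carry over. Pictures are saved under pics/ and viewed, at most 19 in all, crops included, and the job is handed in when it is done.

```bash
mkdir -p pics; ls; python3 - <<'E'
from bench import sensors, optics
import cv2
s=sensors.sense(); print({k:s[k] for k in('t','eef_pos','orientation','width')})
for n in("top","scene"):
    p=optics.capture(n); cv2.imwrite(f"pics/{n}0.png",p["image"][:,:,::-1])
    print(n,p["fx"],p["cx"],p["cy"],p["R"],p["t"])
E
```

```text
pics
{'t': 0.0, 'eef_pos': array([0.16969899, 0.52293616, 0.23059307]), 'orientation': array([-1.01997563e-04,  1.56257805e-01,  9.87716088e-01, -6.45592824e-04]), 'width': 0.0853528202976454}
top 393.3230214864141 283.70519822375803 215.78267772600566 [[ 0.02372892 -0.99971486 -0.00267031]
 [-0.97572024 -0.02257749 -0.21785377]
 [ 0.21773136  0.0077749  -0.97597777]] [0.0192067  0.56770278 1.04796171]
scene 444.37229298583924 272.5902292512435 215.5401132079212 [[ 0.78873526  0.61468613  0.00759254]
 [ 0.38107446 -0.47921003 -0.79065796]
 [-0.48236806  0.62651313 -0.61221103]] [-0.46318903 -0.13784949  1.4777454 ]
```

View pics/top0.png

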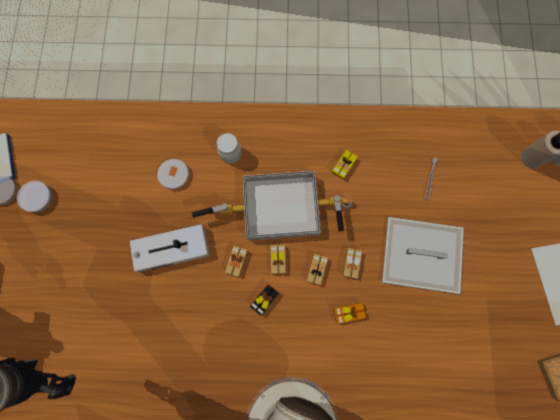

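View pics/scene0.png

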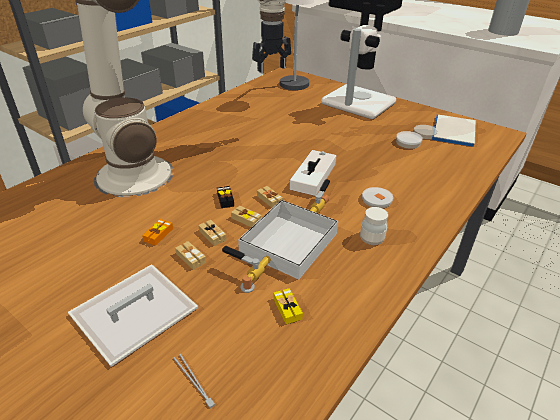

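The top view shows four wood-coloured boards at (236,261), (278,259), (318,269) and (353,263). Black (265,299), orange (351,313) and yellow (345,164) ones are look-alikes. The chamber is at (282,206), the lid at (424,255), the pump box at (169,248), the vent cock on the left and the vacuum cock on the right. I'll check the boards in a crop and measure.

```bash
cat > h.py <<'E'
import numpy as np, cv2
from bench import sensors, optics
from scipy.optimize import minimize
from scipy.spatial.transform import Rotation as Ro
def pose():
    s=sensors.sense(); w,x,y,z=s["orientation"]
    T=np.eye(4); T[:3,:3]=Ro.from_quat([x,y,z,w]).as_matrix(); T[:3,3]=s["eef_pos"]; return T
def cap(n):
    T=pose(); p=optics.capture(n)
    if n=="wrist":
        C=np.linalg.inv(T@np.array(p["tool_from_camera"])); p["Rw"],p["tw"]=C[:3,:3],C[:3,3]
    else: p["Rw"],p["tw"]=np.array(p["R"]),np.array(p["t"])
    return p
def proj(p,X):
    c=np.atleast_2d(X)@p["Rw"].T+p["tw"]
    return np.c_[p["fx"]*c[:,0]/c[:,2]+p["cx"],p["fy"]*c[:,1]/c[:,2]+p["cy"]]
def unproj(p,uv,z):
    d=p["Rw"].T@np.array([(uv[0]-p["cx"])/p["fx"],(uv[1]-p["cy"])/p["fy"],1]); o=-p["Rw"].T@p["tw"]
    return o+d*(z-o[2])/d[2]
def box(L,W,z0,z1): return np.array([[a*L/2,b*W/2,z] for a in(-1,1) for b in(-1,1) for z in(z0,z1)])
def place(v,P):
    c,s=np.cos(v[2]),np.sin(v[2]); return np.c_[v[0]+c*P[:,0]-s*P[:,1],v[1]+s*P[:,0]+c*P[:,1],P[:,2]]
def fit(p,mask,P,yaws,zc=0.01):
    """pose x,y,yaw of convex body P (local points) from its mask"""
    ys,xs=np.nonzero(mask); g=unproj(p,(xs.mean(),ys.mean()),zc); m=mask.astype(np.float32)
    def cost(v):
        h=cv2.convexHull(proj(p,place(v,P)).astype(np.float32))
        im=np.zeros(mask.shape,np.uint8); cv2.fillConvexPoly(im,np.round(h*16).astype(np.int32),255,cv2.LINE_AA,4)
        a=im/255.; return 1-np.minimum(a,m).sum()/np.maximum(a,m).sum()
    best=None
    for y in yaws:
        S=np.array([[g[0],g[1],y]]+[[g[0]+.008,g[1],y],[g[0],g[1]+.008,y],[g[0],g[1],y+.15]])
        r=minimize(cost,S[0],method="Nelder-Mead",options=dict(initial_simplex=S,xatol=1e-4,fatol=1e-4))
        if best is None or r.fun<best.fun: best=r
    return best.x,1-best.fun
def col(p,mask): return np.median(p["image"][mask],axis=0)
def go(x,y,z,yaw=None):
    """row numbers to reach TCP x,y,z with closing line (tool y) at world yaw (deg), mod 180"""
    T=pose(); d=T[:3,:3].T@(np.array([x,y,z])-T[:3,3])
    cur=np.degrees(np.arctan2(T[1,1],T[0,1]))
    sp=0 if yaw is None else -((yaw-cur+90)%180-90)
    return np.round(d,4).tolist(),round(sp,1)
E
python3 - <<'E'
from h import *
p=cap("top")
cv2.imwrite("pics/crop1.png",cv2.resize(p["image"][140:330,190:400,::-1],None,fx=3.5,fy=3,interpolation=cv2.INTER_CUBIC))
Y=np.radians([0,30,60,90,120,150])
for q,P in [("board0",box(.08,.04,0,.022)),("chamber",box(.184,.212,0,.045)),("lid",box(.192,.22,.006,.012)),("pump_box",box(.09,.21,0,.04)),("vent_cock",None),("vacuum_cock",None),("selector",None),("pilot_lamp",None)]:
    for d in optics.cut_out(p,q):
        if d["score"]<.3: continue
        m=d["mask"]; bb=d["bbox"]; o=""
        if P is not None:
            v,i=fit(p,m,P,Y if q!="chamber" else [0,-.1,.1]); o=(np.round(v[:2],4),round(np.degrees(v[2]),1),round(i,3))
        else: o=[unproj(p,[(bb[0]+bb[2])/2,(bb[1]+bb[3])/2],.05).round(3)]
        print(q,round(d["score"],2),bb,col(p,m),*o)
E
```

```text
board0 0.97 [335.1, 302.9, 366.4, 322.6] [166. 101.   0.] [ 0.3053 -0.1559] 101.6 0.844
board0 0.92 [341.5, 245.8, 362.2, 280.4] [157.  127.   77.5] [ 0.4434 -0.1655] -9.8 0.92
board0 0.83 [334.2, 150.8, 358.7, 178.7] [158. 132.   2.] [ 0.7434 -0.1466] -31.3 0.878
board0 0.75 [249.6, 282.6, 273.6, 313.7] [76. 50. 24.] [0.3362 0.0827] 140.8 0.859
board0 0.64 [306.6, 252.8, 327.7, 279.9] [159. 123.  73.] [ 0.4261 -0.0644] -15.6 0.857
board0 0.33 [175.5, 242.1, 178.1, 246.2] [33. 33. 32.] [0.4971 0.3458] 58.7 0.123
chamber 0.82 [192.4, 168.0, 355.9, 242.1] [160. 156. 150.] [0.6096 0.0433] 5.7 0.824
lid 0.69 [381.9, 214.2, 461.4, 291.9] [164. 164. 158.] [ 0.4744 -0.3722] 173.4 0.958
pump_box 0.8 [128.5, 224.9, 208.0, 270.6] [171. 173. 173.] [0.4747 0.3581] 13.4 0.881
vent_cock 0.59 [190.8, 204.5, 225.1, 217.7] [49.5 38.5 34. ] [0.579 0.25  0.05 ]
vacuum_cock 0.64 [333.5, 194.3, 342.6, 231.9] [50.5 34.5 28. ] [ 0.581 -0.123  0.05 ]
selector 0.64 [333.2, 197.5, 343.0, 229.6] [43. 31. 27.] [ 0.58  -0.123  0.05 ]
selector 0.45 [173.5, 240.3, 183.9, 249.3] [38.5 36.5 38. ] [0.479 0.326 0.05 ]
pilot_lamp 0.92 [128.4, 224.9, 209.0, 272.7] [171. 173. 173.] [0.468 0.353 0.05 ]
```

View pics/crop1.png

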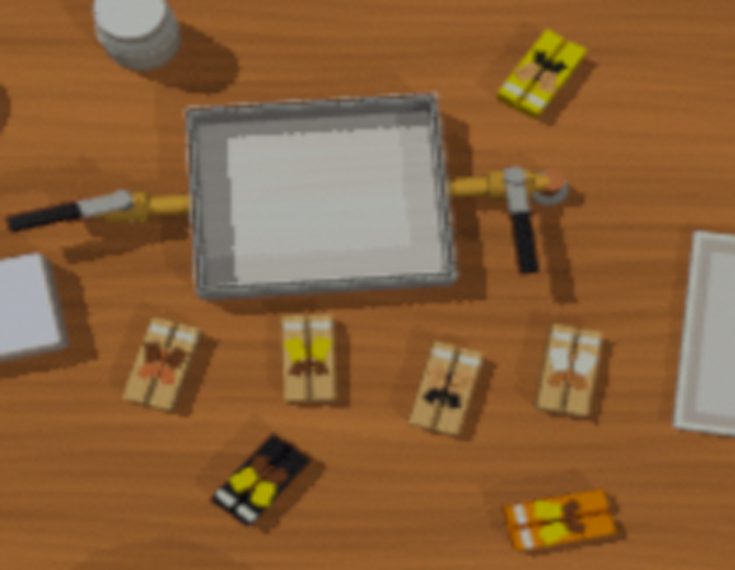

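All four wood-coloured boards count, at crop (162,365), (308,358), (447,388) and (571,370). They match the plain wooden description, and the black, orange and yellow ones are excluded by colour.

```bash
python3 - <<'E'
from h import *
p=cap("top")
c=[unproj(p,(u/3.5+190,v/3+140),.045) for u,v in[(187,108),(436,95),(455,283),(200,297)]]
print(np.round(c,3),np.mean(c,0).round(4)); 
e=c[0]-c[1]+c[3]-c[2]; print("yaw",np.degrees(np.arctan2(-e[0],e[1])))
w=cap("wrist"); print(np.round(w["tool_from_camera"],3),w["fx"])
print(go(.42,-.02,.33,90), pose().round(3))
E
```

```text
[[ 0.688  0.154  0.045]
 [ 0.706 -0.055  0.045]
 [ 0.519 -0.072  0.045]
 [ 0.501  0.135  0.045]] [0.6037 0.0404 0.045 ]
yaw 5.005656790768137
[[-0.001 -0.95  -0.311  0.079]
 [ 1.    -0.001 -0.001  0.001]
 [ 0.    -0.311  0.95  -0.142]
 [ 0.     0.     0.     1.   ]] 296.3120496230196
([-0.4057, -0.4394, -0.0987], np.float64(-18.0)) [[-0.951  0.309  0.     0.17 ]
 [ 0.309  0.951  0.     0.523]
 [ 0.     0.    -1.     0.231]
 [ 0.     0.     0.     1.   ]]
```

```bash
python3 -m creep '[[[0.3,-0.1,-0.11,-0.1,-4],[0.3,-0.2,-0.22,-0.1,-9],[0.3,-0.3,-0.33,-0.1,-13],[0.3,-0.406,-0.439,-0.1,-18],[0.3,-0.406,-0.439,-0.1,-18],[0.3,-0.406,-0.439,-0.1,-18],[0.3,-0.406,-0.439,-0.1,-18],[0.3,-0.406,-0.439,-0.1,-18],[0.3,-0.406,-0.439,-0.1,-18],[0.3,-0.406,-0.439,-0.1,-18]]]' 40
python3 -m creep '[[[0.3,0,0,0,0],[0.3,0,0,0,0],[0.3,0,0,0,0],[0.3,0,0,0,0],[0.3,0,0,0,0],[0.3,0,0,0,0]]]'
python3 - <<'E'
from h import *
print(go(.42,-.02,.33,90))
p=cap("wrist"); cv2.imwrite("pics/w1.png",p["image"][:,:,::-1])
Y=np.radians([0,30,60,90,120,150])
for d in optics.cut_out(p,"board1"):
    if d["score"]<.3: continue
    v,i=fit(p,d["mask"],box(.08,.04,0,.022),Y); print(round(d["score"],2),d["bbox"],col(p,d["mask"]),v[:2].round(4),np.degrees(v[2]).round(1),i.round(3))
E
```

```text
t: 1.65
eef_pos: [0.3739, 0.079, 0.3197]
orientation: [0.001, -0.0, 1.0, 0.0]
force: [1.4, 1.2, -0.5]
width: 0.0554
grasp_force: 0.0
t: 2.25
eef_pos: [0.3733, 0.0819, 0.3191]
orientation: [0.0, -0.001, 1.0, 0.0]
force: [0.6, -0.2, -0.4]
width: 0.0556
grasp_force: 0.0
([-0.0464, -0.102, -0.0109], np.float64(0.1))
0.83 [312.7, 185.1, 349.7, 240.9] [224. 151.  93.] [0.4419 0.1684] -11.8 0.876
0.8 [252.4, 111.7, 303.3, 172.8] [55.5 35.  27. ] [0.3337 0.0852] 142.3 0.948
0.8 [78.7, 99.2, 145.9, 135.4] [234. 132.  44.] [ 0.3033 -0.1541] 102.5 0.935
0.75 [104.6, 184.0, 138.8, 236.5] [220. 179. 111.] [ 0.4414 -0.1639] -11.3 0.905
0.73 [164.7, 168.2, 201.3, 226.2] [222. 168. 104.] [ 0.4215 -0.0632] -14.4 0.951
0.67 [236.0, 187.6, 269.6, 240.6] [228. 188.  93.] [0.448  0.0491] 3.4 0.935
0.53 [145.2, 367.0, 165.4, 381.1] [233. 208.  69.] [ 0.7971 -0.1533] -26.1 0.2
```

View pics/w1.png

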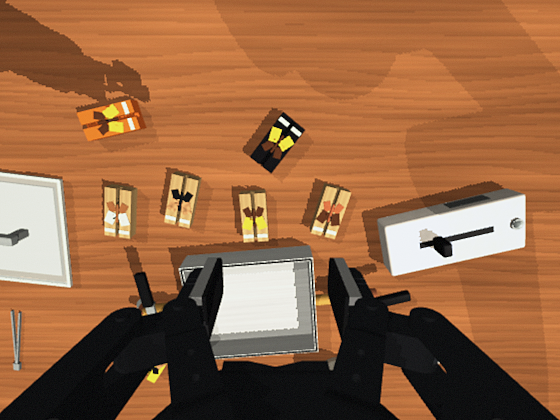

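```bash
cat >> h.py <<'E'
C=np.array([.604,.040]); CY=np.radians(5.0)
def look(x,y,name="wrist"):
    p=cap(name); best=None
    for d in optics.cut_out(p,"board0"):
        if d["score"]<.3: continue
        v,i=fit(p,d["mask"],box(.08,.04,0,.022),np.radians([-30,0,30,90]))
        if best is None or np.hypot(v[0]-x,v[1]-y)<np.hypot(best[0][0]-x,best[0][1]-y): best=(v,i,col(p,d["mask"]))
    v=best[0]; yw=np.degrees(v[2]); print("board",v.round(4),round(yw,1),round(best[1],3),best[2])
    print("pick",go(v[0],v[1],.004,yw+90)); return v
def slot(a,b,z): 
    v=place([*C,CY],np.array([[a,b,z]]))[0]; print("slot",v.round(4),go(*v,np.degrees(CY)))
E
python3 -c "
from h import *
print(go(.442,.168,.2,78))"
```

```text
([-0.0687, 0.0863, 0.1191], np.float64(12.1))
```

```bash
python3 -m creep '[[[0.4,-0.069,0.086,0.119,12],[0.4,-0.069,0.086,0.119,12],[0.4,-0.069,0.086,0.119,12],[0.4,-0.069,0.086,0.119,12],[0.4,-0.069,0.086,0.119,12],[0.4,-0.069,0.086,0.119,12],[0.4,-0.069,0.086,0.119,12]]]'
python3 - <<'E'
from h import *
look(.442,.168)
E
```

```text
t: 3.05
eef_pos: [0.4427, 0.1666, 0.2021]
orientation: [0.001, 0.105, 0.995, 0.001]
force: [-0.0, 0.3, -0.2]
width: 0.0602
grasp_force: 0.0
board [ 0.441   0.169  -0.2661] -15.2 0.927 [229. 181. 112.]
pick ([0.0027, 0.0017, 0.1978], np.float64(3.2))
```

```bash
python3 -m creep '[[[0.4,0.002,0.002,0.05,3],[0.4,0.002,0.002,0.1,3],[0.4,0.002,0.002,0.14,3],[0.4,0.002,0.002,0.17,3],[0.4,0.002,0.002,0.187,3],[0.4,0.002,0.002,0.197,3],[0.4,0.002,0.002,0.197,3],[-0.4,0.002,0.002,0.197,3],[-0.4,0.002,0.002,0.197,3],[-0.4,0.002,0.002,0.197,3]]]' 40
python3 -m creep '[[[-0.4,0,0,0,0],[-0.4,0,0,0,0],[-0.4,0,0,-0.03,0],[-0.4,0,0,-0.07,0],[-0.4,0,0,-0.11,0],[-0.4,0,0,-0.11,0],[-0.4,0,0,-0.11,0]]]'
python3 - <<'E'
from h import *
slot(.038,.048,.115); print(sensors.sense()["q"])
E
```

```text
t: 4.15
eef_pos: [0.4421, 0.1697, 0.0048]
orientation: [0.001, 0.13, 0.991, 0.001]
force: [-0.5, -0.5, 7.3]
width: 0.039
grasp_force: 41.9
t: 4.85
eef_pos: [0.4417, 0.1697, 0.1143]
orientation: [0.001, 0.13, 0.991, 0.001]
force: [0.5, -0.0, -1.9]
width: 0.039
grasp_force: 41.1
slot [0.6377 0.0911 0.115 ] ([-0.2096, -0.0253, -0.0003], np.float64(70.0))
[ 3.66756899e-01 -1.11778942e-01 -2.46470074e-01  1.43346866e+00
 -1.24836550e-05  6.28171198e-01]
```

```bash
python3 -m creep '[[[-0.4,-0.05,-0.006,0,8],[-0.4,-0.09,-0.011,0,17],[-0.4,-0.13,-0.016,0,25],[-0.4,-0.17,-0.02,0,34],[-0.4,-0.21,-0.025,0,42],[-0.4,-0.21,-0.025,0,50],[-0.4,-0.21,-0.025,0,59],[-0.4,-0.21,-0.025,0,70],[-0.4,-0.21,-0.025,0,70],[-0.4,-0.21,-0.025,0,70]]]'
python3 -m creep '[[[-0.4,0,0,0,0],[-0.4,0,0,0,0]]]'
python3 - <<'E'
from h import *
slot(.038,.048,.012); p=cap("wrist"); cv2.imwrite("pics/w2.png",p["image"][:,:,::-1])
E
```

```text
t: 5.85
eef_pos: [0.6368, 0.0908, 0.1113]
orientation: [-0.001, 0.676, 0.737, -0.001]
force: [-0.3, -0.3, -0.9]
width: 0.0392
grasp_force: 41.1
t: 6.05
eef_pos: [0.6372, 0.091, 0.1125]
orientation: [-0.0, 0.675, 0.738, -0.0]
force: [-0.2, -0.3, -1.5]
width: 0.0389
grasp_force: 41.1
slot [0.6377 0.0911 0.012 ] ([0.0001, 0.0006, 0.1005], np.float64(0.1))
```

View pics/w2.png

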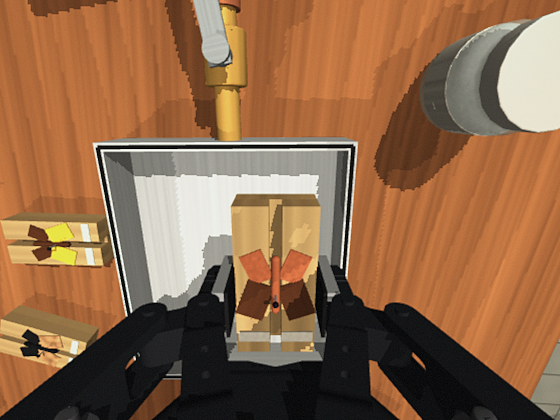

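The board is held square over the far-left area of the chamber. The rim's +y corners are at (97,143) and (356,143), which I'll use to check the chamber pose.

```bash
python3 -m creep '[[[-0.4,0,0,0.03,0],[-0.4,0,0,0.06,0],[-0.4,0,0,0.08,0],[-0.4,0,0,0.092,0],[-0.4,0,0,0.1,0],[-0.4,0,0,0.1,0],[-0.4,0,0,0.1,0],[-0.05,0,0,0.1,0],[-0.05,0,0,0.1,0],[-0.05,0,0,0.1,0]]]'
python3 - <<'E'
from h import *
p=cap("wrist"); T=np.array(p["tool_from_camera"])
M=np.eye(4); M[:3,:3]=Ro.from_quat([.675,.738,0,0]).as_matrix(); M[:3,3]=[.6372,.091,.1125]
Q=np.linalg.inv(M@T); p["Rw"],p["tw"]=Q[:3,:3],Q[:3,3]
a,b=unproj(p,(97,143),.045),unproj(p,(356,143),.045); print(a,b,np.linalg.norm(a-b),np.degrees(np.arctan2(*(b-a)[1::-1])))
print("expected",place([*C,CY],np.array([[-.092,.106,.045],[.092,.106,.045]])))
print(go(.448,.049,.2,93.4))
E
```

```text
t: 7.1
eef_pos: [0.6379, 0.091, 0.0138]
orientation: [0.0, 0.675, 0.737, 0.0]
force: [0.8, -0.7, 0.8]
width: 0.0405
grasp_force: 0.5
[0.50964301 0.14094812 0.045     ] [0.68802592 0.15674838 0.045     ] 0.17908129887896984 5.061760496825496
expected [[0.50311158 0.13757831 0.045     ]
 [0.6864114  0.15361497 0.045     ]]
([-0.0252, -0.1926, -0.1865], np.float64(-88.4))
```

```bash
python3 -m creep '[[[0.2,0,0,0,0],[0.2,0,0,0,0],[0.2,0,0,0,0],[0.2,0,0,-0.04,0],[0.2,0,0,-0.09,0],[0.2,0,0,-0.14,0],[0.2,0,-0.04,-0.187,-8],[0.2,0,-0.08,-0.187,-17],[0.2,-0.01,-0.12,-0.187,-25],[0.3,-0.02,-0.16,-0.187,-34]]]'
python3 - <<'E'
from h import *
print(go(.448,.049,.2,93.4))
E
```

```text
t: 8.15
eef_pos: [0.4784, 0.0569, 0.2005]
orientation: [0.0, 0.431, 0.903, 0.0]
force: [0.1, -0.3, 0.5]
width: 0.0556
grasp_force: 0.0
([0.013, -0.0286, 0.0005], np.float64(-54.4))
```

```bash
python3 -m creep '[[[0.4,0.013,-0.029,0,-8],[0.4,0.013,-0.029,0,-16],[0.4,0.013,-0.029,0,-24],[0.4,0.013,-0.029,0,-32],[0.4,0.013,-0.029,0,-40],[0.4,0.013,-0.029,0,-48],[0.4,0.013,-0.029,0,-54],[0.4,0.013,-0.029,0,-54],[0.4,0.013,-0.029,0,-54]]]'
python3 - <<'E'
from h import *
look(.448,.049)
E
```

```text
t: 9.05
eef_pos: [0.449, 0.0491, 0.2001]
orientation: [0.0, -0.021, 1.0, -0.0]
force: [0.7, -0.4, -0.8]
width: 0.0598
grasp_force: 0.0
board [0.4503 0.0488 3.2139] 184.1 0.88 [235. 199. 116.]
pick ([-0.0013, -0.0004, 0.1961], np.float64(-1.7))
```

```bash
python3 -m creep '[[[0.4,-0.001,0,0.05,-1.5],[0.4,-0.001,0,0.1,-1.5],[0.4,-0.001,0,0.14,-1.5],[0.4,-0.001,0,0.17,-1.5],[0.4,-0.001,0,0.185,-1.5],[0.4,-0.001,0,0.194,-1.5],[0.4,-0.001,0,0.194,-1.5],[-0.4,-0.001,0,0.194,-1.5],[-0.4,-0.001,0,0.194,-1.5],[-0.4,-0.001,0,0.194,-1.5]]]' 40
python3 -m creep '[[[-0.4,0,0,0,0],[-0.4,0,0,0,0],[-0.4,0,0,-0.03,0],[-0.4,0,0,-0.07,0],[-0.4,0,0,-0.11,0],[-0.4,0,0,-0.11,0],[-0.4,0,0,-0.11,0]]]'
python3 - <<'E'
from h import *
slot(-.037,.049,.115)
E
```

```text
t: 10.15
eef_pos: [0.451, 0.0493, 0.0074]
orientation: [0.001, -0.036, 0.999, 0.0]
force: [-0.0, 0.6, 5.9]
width: 0.0391
grasp_force: 41.7
t: 10.85
eef_pos: [0.4506, 0.0492, 0.1168]
orientation: [0.001, -0.036, 0.999, 0.0]
force: [0.4, -0.1, -0.9]
width: 0.0386
grasp_force: 41.0
slot [0.5629 0.0856 0.115 ] ([-0.1146, 0.0282, 0.002], np.float64(89.1))
```

```bash
python3 -m creep '[[[-0.4,-0.03,0.007,0,8],[-0.4,-0.06,0.014,0,16],[-0.4,-0.09,0.021,0,24],[-0.4,-0.115,0.028,0,32],[-0.4,-0.115,0.028,0,40],[-0.4,-0.115,0.028,0,48],[-0.4,-0.115,0.028,0,56],[-0.4,-0.115,0.028,0,64],[-0.4,-0.115,0.028,0,72],[-0.4,-0.115,0.028,0,80]]]'
python3 -m creep '[[[-0.4,0,0,0,9],[-0.4,0,0,0,9],[-0.4,0,0,0,9]]]'
python3 - <<'E'
from h import *
slot(-.037,.049,.014)
E
```

```text
t: 11.85
eef_pos: [0.5618, 0.0852, 0.114]
orientation: [-0.001, 0.617, 0.787, -0.001]
force: [0.5, -0.7, -0.3]
width: 0.039
grasp_force: 40.9
t: 12.15
eef_pos: [0.5621, 0.0853, 0.1148]
orientation: [-0.001, 0.673, 0.739, -0.001]
force: [-0.1, -0.8, -0.1]
width: 0.039
grasp_force: 41.0
slot [0.5629 0.0856 0.014 ] ([0.0003, 0.001, 0.1008], np.float64(0.3))
```

```bash
python3 -m creep '[[[-0.4,0,0,0.03,0],[-0.4,0,0,0.06,0],[-0.4,0,0,0.08,0],[-0.4,0,0,0.092,0],[-0.4,0,0,0.1,0],[-0.4,0,0,0.1,0],[-0.4,0,0,0.1,0],[0.2,0,0,0.1,0],[0.2,0,0,0.1,0],[0.2,0,0,0.1,0]]]'
python3 -m creep '[[[0.2,0,0,-0.04,0],[0.2,0,0,-0.09,0],[0.2,0,0,-0.14,0],[0.2,0,0,-0.187,0],[0.2,0,0,-0.187,-8],[0.2,0,0,-0.187,-16],[0.2,0,0,-0.187,-24],[0.2,0,0,-0.187,-32],[0.2,0,0,-0.187,-40],[0.3,0,0,-0.187,-48]]]'
python3 - <<'E'
from h import *
print(go(.4215,-.0632,.2,75.6))
E
```

```text
t: 13.15
eef_pos: [0.5632, 0.0854, 0.0168]
orientation: [0.0, 0.675, 0.738, 0.0]
force: [0.3, 0.2, -0.2]
width: 0.0511
grasp_force: 0.0
t: 14.15
eef_pos: [0.5628, 0.0853, 0.2034]
orientation: [0.0, 0.314, 0.95, 0.0]
force: [0.6, 0.3, -0.4]
width: 0.0553
grasp_force: 0.0
([0.025, -0.2035, 0.0034], np.float64(-22.1))
```

```bash
python3 -m creep '[[[0.4,0.006,-0.05,0.003,-8],[0.4,0.012,-0.1,0.003,-16],[0.4,0.018,-0.15,0.003,-22],[0.4,0.025,-0.203,0.003,-22],[0.4,0.025,-0.203,0.003,-22],[0.4,0.025,-0.203,0.003,-22],[0.4,0.025,-0.203,0.003,-22],[0.4,0.025,-0.203,0.003,-22]]]'
python3 - <<'E'
from h import *
look(.4215,-.0632)
E
```

```text
t: 14.95
eef_pos: [0.4216, -0.0613, 0.1999]
orientation: [-0.0, 0.129, 0.992, 0.0]
force: [0.3, 0.3, -0.5]
width: 0.06
grasp_force: 0.0
board [ 0.4229 -0.0636 -0.2479] -14.2 0.95 [231. 188. 118.]
pick ([-0.0022, -0.0018, 0.1958], np.float64(-0.6))
```

```bash
python3 -m creep '[[[0.4,-0.002,-0.002,0.05,-0.5],[0.4,-0.002,-0.002,0.1,-0.5],[0.4,-0.002,-0.002,0.14,-0.5],[0.4,-0.002,-0.002,0.17,-0.5],[0.4,-0.002,-0.002,0.185,-0.5],[0.4,-0.002,-0.002,0.194,-0.5],[0.4,-0.002,-0.002,0.194,-0.5],[-0.4,-0.002,-0.002,0.194,-0.5],[-0.4,-0.002,-0.002,0.194,-0.5],[-0.4,-0.002,-0.002,0.194,-0.5]]]' 40
python3 -m creep '[[[-0.4,0,0,0,0],[-0.4,0,0,0,0],[-0.4,0,0,-0.03,0],[-0.4,0,0,-0.07,0],[-0.4,0,0,-0.11,0],[-0.4,0,0,-0.11,0],[-0.4,0,0,-0.11,0]]]'
python3 - <<'E'
from h import *
slot(.038,-.048,.115)
E
```

```text
t: 16.05
eef_pos: [0.4232, -0.0645, 0.0074]
orientation: [0.001, 0.125, 0.992, 0.0]
force: [0.2, 0.6, 5.7]
width: 0.0385
grasp_force: 41.4
t: 16.75
eef_pos: [0.4228, -0.0646, 0.1168]
orientation: [0.001, 0.125, 0.992, -0.0]
force: [-0.4, -0.5, -1.5]
width: 0.0387
grasp_force: 40.8
slot [ 0.646  -0.0045  0.115 ] ([-0.2013, 0.1137, 0.0022], np.float64(70.6))
```

```bash
python3 -m creep '[[[-0.4,-0.04,0.023,0,8],[-0.4,-0.08,0.045,0,16],[-0.4,-0.12,0.068,0,24],[-0.4,-0.16,0.09,0,32],[-0.4,-0.201,0.114,0,40],[-0.4,-0.201,0.114,0,48],[-0.4,-0.201,0.114,0,56],[-0.4,-0.201,0.114,0,64],[-0.4,-0.201,0.114,0,70.5],[-0.4,-0.201,0.114,0,70.5]]]'
python3 -m creep '[[[-0.4,0,0,0,0],[-0.4,0,0,0,0]]]'
python3 - <<'E'
from h import *
slot(.038,-.048,.014)
E
```

```text
t: 17.75
eef_pos: [0.6446, -0.004, 0.114]
orientation: [-0.001, 0.675, 0.737, -0.001]
force: [0.0, -0.3, -1.1]
width: 0.0391
grasp_force: 40.8
t: 17.95
eef_pos: [0.645, -0.004, 0.1154]
orientation: [-0.0, 0.674, 0.739, -0.0]
force: [-0.4, -0.2, -1.0]
width: 0.0389
grasp_force: 40.8
slot [ 0.646  -0.0045  0.014 ] ([-0.0006, 0.0011, 0.1014], np.float64(0.3))
```

```bash
python3 -m creep '[[[-0.4,0,0,0.03,0],[-0.4,0,0,0.06,0],[-0.4,0,0,0.08,0],[-0.4,0,0,0.092,0],[-0.4,0,0,0.101,0],[-0.4,0,0,0.101,0],[-0.4,0,0,0.101,0],[0.2,0,0,0.101,0],[0.2,0,0,0.101,0],[0.2,0,0,0.101,0]]]'
python3 -m creep '[[[0.2,0,0,-0.04,0],[0.2,0,0,-0.09,0],[0.2,0,0,-0.14,0],[0.2,0,0,-0.187,0],[0.2,0,0,-0.187,-8],[0.2,0,0,-0.187,-16],[0.2,0,0,-0.187,-24],[0.2,0,0,-0.187,-32],[0.2,0,0,-0.187,-40],[0.3,0,0,-0.187,-48]]]'
python3 - <<'E'
from h import *
print(go(.4424,-.1645,.2,78.7))
E
```

```text
t: 18.95
eef_pos: [0.6456, -0.004, 0.0157]
orientation: [0.0, 0.675, 0.738, 0.0]
force: [0.3, -0.0, -0.7]
width: 0.0509
grasp_force: 0.0
t: 19.95
eef_pos: [0.6454, -0.004, 0.2024]
orientation: [0.0, 0.314, 0.95, 0.0]
force: [-0.2, -0.4, -0.5]
width: 0.0555
grasp_force: 0.0
([0.0674, -0.2498, 0.0023], np.float64(-25.3))
```

```bash
python3 -m creep '[[[0.4,0.013,-0.05,0.003,-8],[0.4,0.026,-0.1,0.003,-16],[0.4,0.039,-0.15,0.003,-25],[0.4,0.052,-0.2,0.003,-25],[0.4,0.067,-0.25,0.003,-25],[0.4,0.067,-0.25,0.003,-25],[0.4,0.067,-0.25,0.003,-25],[0.4,0.067,-0.25,0.003,-25],[0.4,0.067,-0.25,0.003,-25]]]'
python3 - <<'E'
from h import *
look(.4424,-.1645)
E
```

```text
t: 20.85
eef_pos: [0.4426, -0.1631, 0.1989]
orientation: [-0.0, 0.103, 0.995, 0.0]
force: [0.3, 0.2, 0.2]
width: 0.0598
grasp_force: 0.0
board [ 0.4421 -0.1646 -0.1734] -9.9 0.935 [220. 179. 112.]
pick ([-0.0001, -0.0016, 0.1947], np.float64(-1.9))
```

```bash
python3 -m creep '[[[0.4,0,-0.0015,0.05,-2],[0.4,0,-0.0015,0.1,-2],[0.4,0,-0.0015,0.14,-2],[0.4,0,-0.0015,0.17,-2],[0.4,0,-0.0015,0.185,-2],[0.4,0,-0.0015,0.193,-2],[0.4,0,-0.0015,0.193,-2],[-0.4,0,-0.0015,0.193,-2],[-0.4,0,-0.0015,0.193,-2],[-0.4,0,-0.0015,0.193,-2]]]' 40
python3 -m creep '[[[-0.4,0,0,0,0],[-0.4,0,0,0,0],[-0.4,0,0,-0.03,0],[-0.4,0,0,-0.07,0],[-0.4,0,0,-0.11,0],[-0.4,0,0,-0.11,0],[-0.4,0,0,-0.11,0]]]'
python3 - <<'E'
from h import *
slot(-.037,-.048,.115)
E
```

```text
t: 21.95
eef_pos: [0.4423, -0.1654, 0.0074]
orientation: [0.001, 0.086, 0.996, -0.0]
force: [-0.4, -0.4, 4.3]
width: 0.039
grasp_force: 41.8
t: 22.65
eef_pos: [0.4418, -0.1654, 0.1167]
orientation: [0.001, 0.086, 0.996, -0.0]
force: [-0.7, -0.3, -1.9]
width: 0.0391
grasp_force: 41.2
slot [ 0.5713 -0.011   0.115 ] ([-0.1011, 0.1743, 0.0018], np.float64(75.1))
```

```bash
python3 -m creep '[[[-0.4,-0.02,0.035,0,8],[-0.4,-0.04,0.07,0,16],[-0.4,-0.06,0.105,0,24],[-0.4,-0.08,0.14,0,32],[-0.4,-0.101,0.174,0,40],[-0.4,-0.101,0.174,0,48],[-0.4,-0.101,0.174,0,56],[-0.4,-0.101,0.174,0,64],[-0.4,-0.101,0.174,0,72],[-0.4,-0.101,0.174,0,75]]]'
python3 -m creep '[[[-0.4,0,0,0,0],[-0.4,0,0,0,0]]]'
python3 - <<'E'
from h import *
slot(-.037,-.048,.014)
E
```

```text
t: 23.65
eef_pos: [0.5698, -0.0111, 0.1138]
orientation: [-0.001, 0.677, 0.736, -0.001]
force: [0.0, 0.6, -1.6]
width: 0.0389
grasp_force: 41.2
t: 23.85
eef_pos: [0.5701, -0.0111, 0.1147]
orientation: [-0.001, 0.674, 0.739, -0.001]
force: [0.3, -0.5, -1.7]
width: 0.0392
grasp_force: 41.2
slot [ 0.5713 -0.011   0.014 ] ([-0.0, 0.0014, 0.1007], np.float64(0.2))
```

```bash
python3 -m creep '[[[-0.4,0,0.001,0.03,0],[-0.4,0,0.001,0.06,0],[-0.4,0,0.001,0.08,0],[-0.4,0,0.001,0.092,0],[-0.4,0,0.001,0.1,0],[-0.4,0,0.001,0.1,0],[-0.4,0,0.001,0.1,0],[0.2,0,0.001,0.1,0],[0.2,0,0.001,0.1,0],[0.2,0,0.001,0.1,0]]]'
python3 -m creep '[[[0.2,0,0,-0.04,0],[0.2,0,0,-0.09,0],[0.2,0,0,-0.14,0],[0.2,0,0,-0.187,0],[0.2,0,0,-0.23,-8],[0.2,0,0,-0.26,-16],[0.2,0,0,-0.26,-24],[0.2,0,0,-0.26,-32],[0.2,0,0,-0.26,-40],[0.3,0,0,-0.26,-48]]]'
python3 - <<'E'
from h import *
print(go(.45,-.12,.32,90))
E
```

```text
t: 24.85
eef_pos: [0.5722, -0.0111, 0.0168]
orientation: [0.0, 0.675, 0.738, 0.0]
force: [-0.2, 0.4, 0.2]
width: 0.0511
grasp_force: 0.0
t: 25.85
eef_pos: [0.5718, -0.011, 0.2765]
orientation: [0.0, 0.314, 0.95, 0.0]
force: [-0.0, 0.7, -0.6]
width: 0.0557
grasp_force: 0.0
([0.0329, -0.16, -0.0436], np.float64(-36.6))
```

```bash
python3 -c "
from h import *
print(go(.474,-.36,.3,-6.6),sensors.sense()['q'])"
```

```text
([-0.1293, -0.3385, -0.0236], np.float64(60.0)) [-1.92957830e-02  1.63597287e-01  3.49302916e-01  1.75595627e+00
  9.53882699e-07  6.18692296e-01]
```

```bash
python3 -m creep '[[[0.3,-0.017,-0.045,-0.02,8],[0.3,-0.034,-0.09,-0.02,16],[0.3,-0.051,-0.135,-0.02,24],[0.3,-0.068,-0.18,-0.02,32],[0.3,-0.085,-0.225,-0.02,40],[0.3,-0.102,-0.27,-0.02,48],[0.3,-0.119,-0.315,-0.02,56],[0.3,-0.129,-0.338,-0.024,60],[0.3,-0.129,-0.338,-0.024,60],[0.3,-0.129,-0.338,-0.024,60]]]'
python3 -m creep '[[[0.3,0,0,0,0],[0.3,0,0,0,0],[0.3,0,0,0,0]]]'
python3 - <<'E'
from h import *
print(pose()[:3,3])
p=cap("wrist"); cv2.imwrite("pics/w3.png",p["image"][:,:,::-1])
for q,P in [("lid",box(.192,.22,.006,.012)),("lid_handle",box(.014,.11,.037,.051))]:
  for d in optics.cut_out(p,q)[:2]:
    v,i=fit(p,d["mask"],P,[-.1,.1],.01 if q=="lid" else .045); print(q,d["score"],d["bbox"],v[:2],np.degrees(v[2]),i)
t=cap("top"); cv2.imwrite("pics/t2.png",cv2.resize(t["image"][150:260,190:370,::-1],None,fx=4.4,fy=4.4,interpolation=cv2.INTER_CUBIC))
E
```

```text
t: 26.85
eef_pos: [0.4719, -0.3591, 0.3001]
orientation: [-0.0, 0.748, 0.663, 0.0]
force: [-0.2, -0.2, -0.2]
width: 0.0556
grasp_force: 0.0
t: 27.15
eef_pos: [0.4724, -0.3579, 0.3003]
orientation: [0.0, 0.748, 0.664, 0.0]
force: [-0.3, -0.2, -0.1]
width: 0.0554
grasp_force: 0.0
[ 0.47243893 -0.35787086  0.30029658]
lid 0.63 [208.6, 101.3, 347.6, 249.0] [ 0.47347951 -0.37171547] -7.233602088111105 0.9752033213672344
lid_handle 0.65 [205.1, 101.2, 347.2, 251.3] [ 0.41377288 -0.30992778] 6.013831057019676 0.06365466181514634
```

View pics/w3.png

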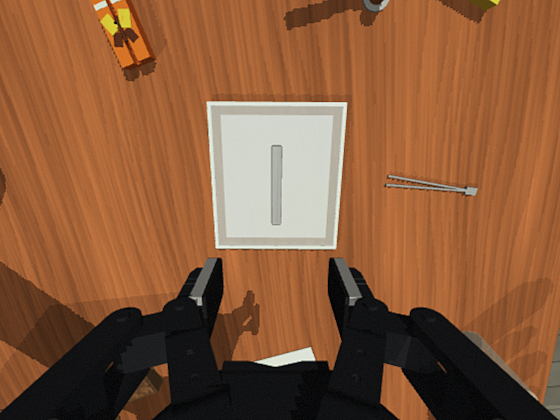

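View pics/t2.png

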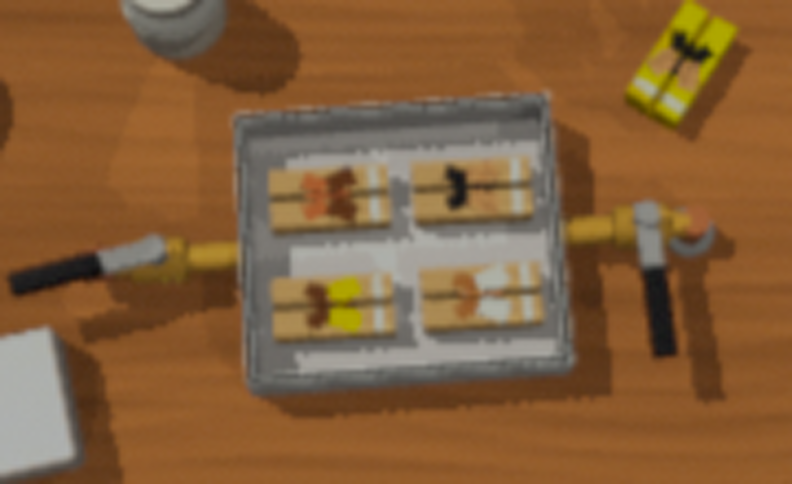

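All four boards lie flat inside. In the wrist view the lid is at (277,175) with its handle at (276,185). Next I'll refine the chamber pose with a saturation mask.

```bash
cat >> h.py <<'E'
def fitch(p,ctr):
    hsv=cv2.cvtColor(p["image"],cv2.COLOR_RGB2HSV); m=(hsv[:,:,1]<95).astype(np.uint8)
    q=proj(p,place([*ctr,CY],box(.23,.25,0,.045))).astype(np.int32); r=np.zeros_like(m); cv2.fillConvexPoly(r,cv2.convexHull(q),1); m&=r
    n,l,s,_=cv2.connectedComponentsWithStats(m); m=(l==1+np.argmax(s[1:,4])).astype(np.uint8)
    c,_=cv2.findContours(m,cv2.RETR_EXTERNAL,cv2.CHAIN_APPROX_NONE); m=cv2.drawContours(m*0,[max(c,key=cv2.contourArea)],-1,1,-1)
    k=max(9,int(np.sqrt(m.sum())/5)); m=cv2.morphologyEx(m,cv2.MORPH_OPEN,np.ones((k,k),np.uint8))
    v,i=fit(p,m>0,box(.184,.212,0,.045),[0,.1],.03); return v,i,m
E
python3 - <<'E'
from h import *
p=cap("top"); v,i,m=fitch(p,C); print(v,np.degrees(v[2]),i)
im=p["image"][:,:,::-1].copy(); c,_=cv2.findContours(m,0,1); cv2.drawContours(im,c,-1,(0,0,255),1)
cv2.polylines(im,[np.round(cv2.convexHull(proj(p,place(v,box(.184,.212,0,.045))).astype(np.float32))).astype(np.int32)],True,(0,255,0),1)
cv2.imwrite("pics/t3.png",cv2.resize(im[150:260,190:370],None,fx=4.4,fy=4.4,interpolation=cv2.INTER_NEAREST))
print(go(.474,-.372,.2,-7),go(.49,.04,.38,5))
E
```

```text
[0.60890042 0.04252499 0.08304455] 4.758102461332132 0.9533975756093545
([-0.0131, 0.0034, 0.1001], np.float64(0.1)) ([0.3978, -0.0299, -0.0799], np.float64(-11.9))
```

View pics/t3.png

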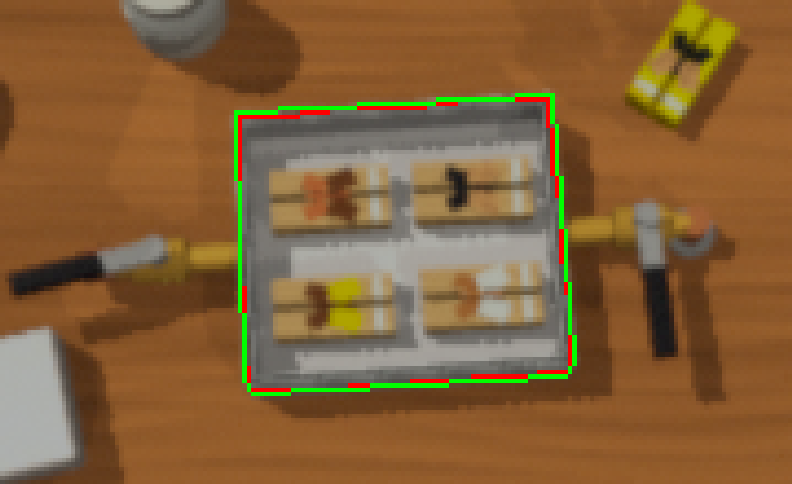

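```bash
sed -i 's/^C=.*/C=np.array([.608,.043]); CY=np.radians(4.9)/' h.py; python3 -m creep '[[[0.2,-0.013,0.002,0.05,0],[0.2,-0.013,0.002,0.1,0],[0.2,-0.013,0.002,0.15,0],[0.2,-0.013,0.002,0.2,0],[0.2,-0.013,0.002,0.24,0],[0.2,-0.013,0.002,0.26,0],[0.2,-0.013,0.002,0.273,0],[0.2,-0.013,0.002,0.273,0],[0.2,-0.013,0.002,0.273,0],[0.2,-0.013,0.002,0.273,0]]]' 
python3 -m creep '[[[-1,0,0,0,0],[-1,0,0,0,0],[-1,0,0,0,0],[-1,0,0,0,0],[-1,0,0,0,0],[-1,0,0,0,0],[-1,0,0,0,0],[-1,0,0,0,0]]]' 90
python3 - <<'E'
from h import *
slot(0,0,.16)
E
```

```text
t: 28.4
eef_pos: [0.4734, -0.3727, 0.029]
orientation: [0.001, 0.748, 0.663, 0.0]
force: [1.0, 0.2, -0.5]
width: 0.0514
grasp_force: 0.0
t: 29.2
eef_pos: [0.4727, -0.3722, 0.028]
orientation: [0.001, 0.748, 0.663, 0.0]
force: [-1.3, 0.8, 5.4]
width: 0.0124
grasp_force: 88.9
slot [0.608 0.043 0.16 ] ([0.4283, 0.0846, -0.1322], np.float64(-11.8))
```

```bash
python3 -m creep '[[[-1,0,0,-0.03,0],[-1,0,0,-0.07,0],[-1,0,0,-0.11,0],[-1,0,0,-0.132,0],[-1,0,0,-0.132,0],[-1,0.03,0.006,-0.132,-1],[-1,0.07,0.013,-0.132,-2],[-1,0.11,0.02,-0.132,-3],[-1,0.15,0.028,-0.132,-4],[-1,0.19,0.036,-0.132,-5]]]' 
python3 -m creep '[[[-1,0.04,0.008,0,-1],[-1,0.08,0.016,0,-2],[-1,0.12,0.024,0,-3],[-1,0.16,0.032,0,-4],[-1,0.19,0.038,0,-5],[-1,0.21,0.042,0,-6],[-1,0.21,0.042,0,-6],[-1,0.21,0.042,0,-6]]]'
python3 - <<'E'
from h import *
slot(0,0,.08); print(sensors.sense()["width"])
p=cap("wrist"); cv2.imwrite("pics/w4.png",p["image"][:,:,::-1])
for d in optics.cut_out(p,"lid")[:1]:
    z=pose()[2,3]-.028; v,i=fit(p,d["mask"],box(.192,.22,.006+z,.012+z),[-.1,.1],z); print(d["bbox"],v[:2],np.degrees(v[2]),i)
E
```

```text
t: 30.2
eef_pos: [0.5304, -0.1859, 0.1564]
orientation: [-0.001, 0.719, 0.696, -0.001]
force: [1.4, -0.2, -4.6]
width: 0.012
grasp_force: 88.7
t: 31.0
eef_pos: [0.5791, 0.0211, 0.1569]
orientation: [-0.001, 0.681, 0.732, -0.001]
force: [-0.6, -1.1, -5.2]
width: 0.0123
grasp_force: 88.7
slot [0.608 0.043 0.08 ] ([0.0198, 0.0306, 0.0768], np.float64(-0.7))
0.012258068992623121
[74.1, 44.6, 478.1, 394.6] [0.57394206 0.09816358] 4.096302859029423 0.7596464063769693
```

View pics/w4.png

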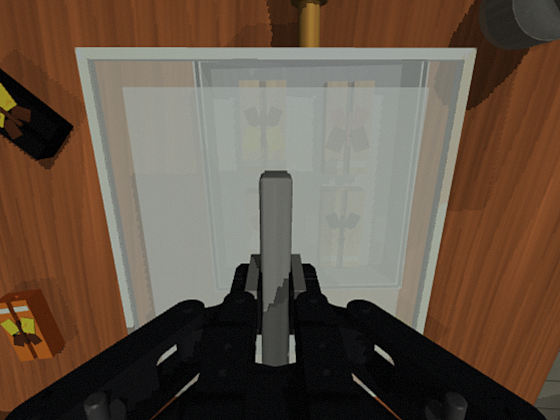

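The lid is held level, with its +y edge corners at (77,48) and (476,48). I'll check its offset in the grip.

```bash
python3 - <<'E'
from h import *
p=cap("wrist"); z=pose()[2,3]-.028+.012
a,b=unproj(p,(77,48),z),unproj(p,(476,48),z); yaw=np.arctan2(*(b-a)[1::-1]); print(np.linalg.norm(a-b),np.degrees(yaw))
m=(a+b)/2; c=m[:2]-.11*np.array([-np.sin(yaw),np.cos(yaw)]); print("lid centre",c,"tcp",pose()[:3,3])
E
```

```text
0.18899337142776204 4.008008756686838
lid centre [0.58031572 0.02005397] tcp [0.57945824 0.01998627 0.15821287]
```

```bash
python3 -m creep '[[[-1,0.02,0.03,0,-1],[-1,0.02,0.03,0,-1],[-1,0.02,0.03,0,-1],[-1,0.02,0.03,0.03,-1],[-1,0.02,0.03,0.05,-1],[-1,0.02,0.03,0.06,-1],[-1,0.02,0.03,0.06,-1]]]'
python3 - <<'E'
from h import *
slot(0,0,.067)
E
```

```text
t: 31.85
eef_pos: [0.6073, 0.0422, 0.0979]
orientation: [-0.001, 0.675, 0.738, -0.001]
force: [-1.6, 0.5, -3.9]
width: 0.0125
grasp_force: 89.3
slot [0.608 0.043 0.067] ([0.0007, 0.0008, 0.0309], np.float64(0.2))
```

```bash
python3 -m creep '[[[-1,0.001,0.001,0.008,0],[-1,0.001,0.001,0.016,0],[-1,0.001,0.001,0.022,0],[-1,0.001,0.001,0.027,0],[-1,0.001,0.001,0.03,0],[-1,0.001,0.001,0.03,0],[-1,0.001,0.001,0.03,0]]]'
```

```text
t: 32.55
eef_pos: [0.6093, 0.0441, 0.0692]
orientation: [0.0, 0.675, 0.738, 0.0]
force: [0.3, -0.4, -4.4]
width: 0.0121
grasp_force: 89.4
```

```bash
python3 -m creep '[[[-1,0,0,0.001,0],[-1,0,0,0.002,0],[-1,0,0,0.0025,0],[-1,0,0,0.0025,0],[-1,0,0,0.0025,0]]]'
```

```text
t: 33.05
eef_pos: [0.6094, 0.0441, 0.067]
orientation: [0.0, 0.675, 0.738, 0.0]
force: [-0.6, 0.7, 0.6]
width: 0.0125
grasp_force: 89.9
```

```bash
python3 -m creep '[[[-0.2,0,0,0,0],[-0.2,0,0,0,0],[-0.2,0,0,0,0],[-0.2,0,0,0,0],[-0.2,0,0,-0.03,0],[-0.2,0,0,-0.07,0],[-0.2,0,0,-0.12,0],[-0.2,0,0,-0.16,0],[-0.2,0,0,-0.2,0],[-0.2,0,0,-0.24,0]]]'
python3 -c "
from h import *
print(go(.40,.23,.3,90))"
```

```text
t: 34.05
eef_pos: [0.609, 0.044, 0.3085]
orientation: [0.0, 0.675, 0.738, 0.0]
force: [1.3, 1.2, -0.4]
width: 0.0342
grasp_force: 0.0
([0.2039, -0.1916, 0.0084], np.float64(-84.9))
```

```bash
python3 -m creep '[[[-0.2,0.02,-0.02,0,-8],[-0.2,0.05,-0.045,0,-16],[-0.2,0.08,-0.075,0,-24],[-0.2,0.11,-0.1,0,-32],[-0.2,0.14,-0.13,0,-40],[-0.2,0.17,-0.16,0,-48],[-0.2,0.204,-0.19,0,-56],[-0.2,0.204,-0.19,0,-64],[-0.2,0.204,-0.19,0,-72],[-0.2,0.204,-0.19,0,-80]]]'
python3 -m creep '[[[-0.2,0,0,0,-5],[-0.2,0,0,0,-5],[-0.2,0,0,0,-5],[-0.2,0,0,0,-5]]]'
python3 - <<'E'
from h import *
np.set_printoptions(precision=4,suppress=True)
t=cap("top"); cv2.imwrite("pics/t4.png",cv2.resize(t["image"][150:300,120:370,::-1],None,fx=3.2,fy=3.2,interpolation=cv2.INTER_CUBIC))
for q in ("lid","pump_box"):
  for d in optics.cut_out(t,q)[:1]: print(q,d["bbox"],fit(t,d["mask"],box(.192,.22,.045,.051) if q=="lid" else box(.09,.21,0,.04),[-.1,.1,.25],.04))
p=cap("wrist"); print(pose()[:3,3]); cv2.imwrite("pics/w5.png",p["image"][:,:,::-1])
for q in("pump_box","selector","vent_cock","pilot_lamp"):
  for d in optics.cut_out(p,q)[:2]:
    print(q,d["score"],d["bbox"],fit(p,d["mask"],box(.09,.21,0,.04),[0,.25],.04) if q=="pump_box" else "")
E
```

```text
t: 35.05
eef_pos: [0.4014, 0.2307, 0.3069]
orientation: [0.0, 0.039, 0.999, 0.0]
force: [0.1, -0.1, -0.4]
width: 0.0341
grasp_force: 0.0
t: 35.45
eef_pos: [0.4019, 0.2303, 0.3066]
orientation: [0.0, 0.0, 1.0, 0.0]
force: [-0.1, 0.2, 0.5]
width: 0.0339
grasp_force: 0.0
lid [240.2, 167.2, 318.9, 239.2] (array([0.6118, 0.0441, 0.0835]), np.float64(0.9530795797300867))
pump_box [175.3, 224.2, 207.4, 254.6] (array([ 0.509 ,  0.2822, -0.7507]), np.float64(0.23907226111618873))
[0.4018 0.2303 0.3066]
pump_box 0.75 [287.8, 173.0, 438.2, 262.6] (array([0.474 , 0.3595, 0.2439]), np.float64(0.9272463564789454))
selector 0.8 [344.2, 219.2, 357.9, 244.0] 
selector 0.28 [286.2, 170.2, 439.1, 262.3] 
vent_cock 0.92 [251.9, 278.0, 309.2, 304.1] 
vent_cock 0.44 [25.9, 233.6, 304.4, 321.2] 
pilot_lamp 0.59 [287.3, 170.3, 438.9, 261.8]
```

View pics/t4.png

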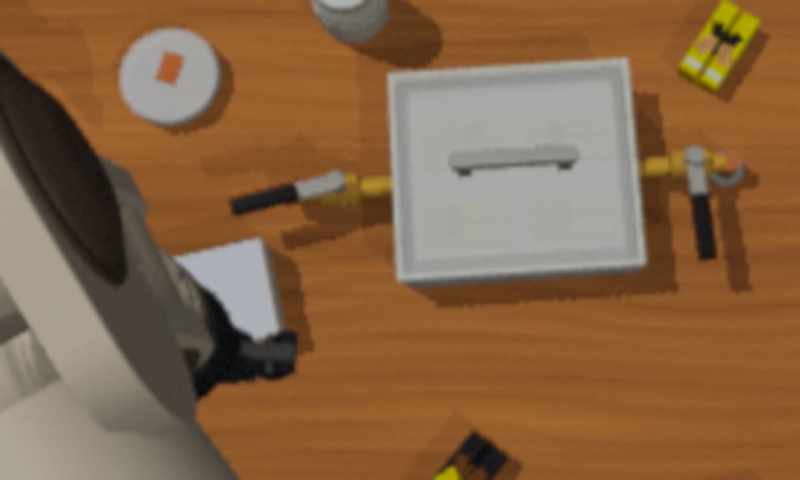

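View pics/w5.png

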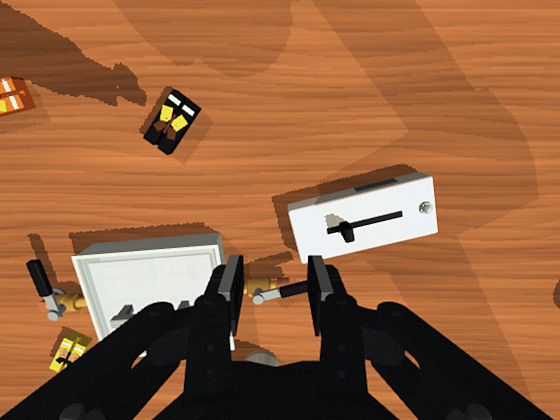

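The lid sits evenly on the rim. The lamp is at wrist (425,208), so it is at the box's +y end, and the selector is at (347,233). The vent lever runs from (262,296) to (312,288). I'll compute the cock geometry next.

```bash
python3 - <<'E'
from h import *
np.set_printoptions(precision=4,suppress=True)
t=cap("top"); p=cap("wrist")
U=lambda u,v:(u/3.2+120,v/3.2+150)
A=unproj(t,U(335,182),.06);B=unproj(t,U(233,207),.06);print("vent",A,B,np.linalg.norm(A-B))
c,s=np.cos(CY),np.sin(CY); loc=lambda X:np.array([[c,s],[-s,c]])@(X[:2]-C); print(loc(A),loc(B))
A=unproj(t,U(695,154),.06);B=unproj(t,U(707,257),.06);print("vac",A,B,np.linalg.norm(A-B),loc(A),loc(B))
print("vent wrist",loc(unproj(p,(262,296),.06)))
print("sel",unproj(p,(347,224),.073),"lamp",unproj(p,(425,208),.05),"top edge of tab base",unproj(p,(332,220),.04))
v=[.474,.3595,np.radians(13.8)]
print("sel box", place([0,0,-v[2]],(unproj(p,(347,233),.073)-[*v[:2],0])[None]), "lamp", place([0,0,-v[2]],(unproj(p,(425,208),.045)-[*v[:2],0])[None]))
cv2.imwrite("pics/w6.png",cv2.resize(p["image"][160:310,220:450,::-1],None,fx=3.4,fy=3.4,interpolation=cv2.INTER_CUBIC))
E
```

```text
vent [0.5898 0.2011 0.06  ] [0.5649 0.2901 0.06  ] 0.09246410903634786
[-0.0047  0.159 ] [-0.0218  0.2499]
vac [ 0.6229 -0.1191  0.06  ] [ 0.5296 -0.129   0.06  ] 0.09380841317157969 [ 0.001  -0.1627] [-0.0928 -0.1647]
vent wrist [-0.0076  0.1691]
sel [0.4639 0.3279 0.073 ] lamp [0.4484 0.4419 0.05  ] top edge of tab base [0.4701 0.314  0.04  ]
sel box [[-0.0044 -0.0305  0.073 ]] lamp [[-0.0031  0.0884  0.045 ]]
```

View pics/w6.png

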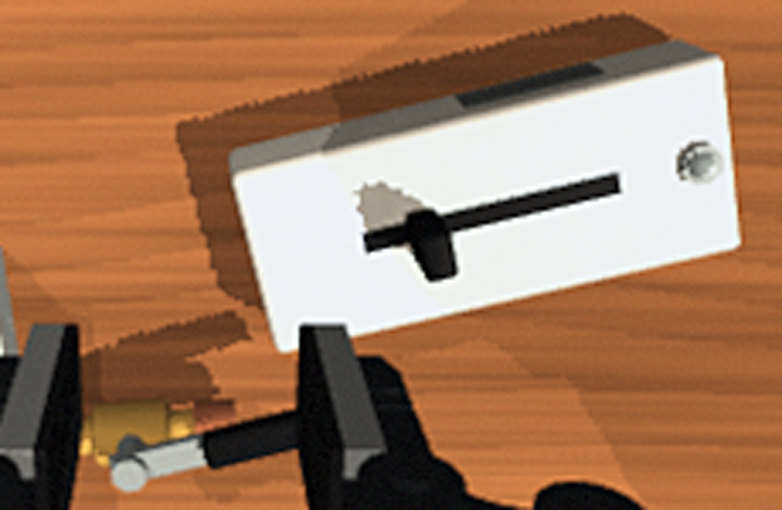

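```bash
cat >> h.py <<'E'
def arc(sy,th,o,r=.07):
    """push point beside a lever, world xy. sy=+1 vent (shutting, ccw), -1 vacuum cock (opening, ccw); th local lever angle ccw from +y (deg)"""
    t=np.radians(th); l=np.array([[-r*np.sin(t)+o*np.cos(t),sy*.161+r*np.cos(t)+o*np.sin(t),0]]); return place([*C,CY],l)[0,:2]
E
python3 - <<'E'
from h import *
a=arc(1,13,.045); print(a,go(*a,.12),go(*a,.046))
E
```

```text
[0.61555466 0.28385425] ([-0.2138, 0.0532, 0.1866], 0) ([-0.2138, 0.0532, 0.2606], 0)
```

```bash
python3 -m creep '[[[-1,-0.05,0.012,0.04,0],[-1,-0.09,0.024,0.08,0],[-1,-0.13,0.035,0.12,0],[-1,-0.17,0.045,0.15,0],[-1,-0.214,0.053,0.187,0],[-1,-0.214,0.053,0.187,0],[-1,-0.214,0.053,0.187,0],[-1,-0.214,0.053,0.22,0],[-1,-0.214,0.053,0.25,0],[-1,-0.214,0.053,0.26,0]]]' 40
python3 -m creep '[[[-1,0,0,0,0],[-1,0,0,0,0],[-1,0,0,0,0]]]'
python3 - <<'E'
from h import *
for th,o in [(13,.025),(25,.02),(37,.02),(49,.02),(61,.02),(73,.02),(80,.02),(85,.022)]: print(th,go(*arc(1,th,o),.046)[0])
E
```

```text
t: 36.95
eef_pos: [0.6141, 0.2831, 0.0437]
orientation: [-0.002, -0.001, 1.0, -0.001]
force: [0.5, -0.8, -0.7]
width: -0.0002
grasp_force: 0.0
t: 37.25
eef_pos: [0.6166, 0.2842, 0.049]
orientation: [0.001, -0.001, 1.0, 0.001]
force: [-0.1, 0.1, -0.4]
width: -0.0003
grasp_force: 0.0
13 [0.0201, -0.0064, 0.0029]
25 [0.0399, -0.01, 0.0028]
37 [0.0542, -0.0152, 0.0028]
49 [0.0672, -0.0232, 0.0027]
61 [0.0781, -0.0338, 0.0027]
73 [0.0867, -0.0463, 0.0027]
80 [0.0904, -0.0544, 0.0026]
85 [0.0924, -0.0584, 0.0026]
```

```bash
python3 -m creep '[[[-1,0.01,-0.003,0.002,0],[-1,0.02,-0.006,0.002,0],[-1,0.03,-0.008,0.002,0],[-1,0.04,-0.01,0.002,0],[-1,0.047,-0.0125,0.002,0],[-1,0.054,-0.015,0.002,0],[-1,0.061,-0.019,0.002,0],[-1,0.067,-0.023,0.002,0],[-1,0.073,-0.028,0.002,0],[-1,0.078,-0.034,0.002,0]]]'
python3 -m creep '[[[-1,0.004,-0.006,0,0],[-1,0.008,-0.012,0,0],[-1,0.01,-0.016,0,0],[-1,0.012,-0.02,0,0],[-1,0.012,-0.02,0,0]]]'
python3 - <<'E'
from h import *
for th,o in [(80,.02),(85,.02),(90,.02),(90,.015)]: print(th,o,go(*arc(1,th,o),.046)[0])
E
```

```text
t: 38.25
eef_pos: [0.5372, 0.2492, 0.0445]
orientation: [-0.0, -0.001, 1.0, 0.0]
force: [1.9, 1.3, 0.3]
width: 0.0002
grasp_force: 1.0
t: 38.75
eef_pos: [0.5255, 0.229, 0.0445]
orientation: [-0.0, -0.001, 1.0, -0.0]
force: [0.0, 0.4, -0.1]
width: -0.0003
grasp_force: 0.0
80 0.02 [-0.0008, 0.0006, -0.0015]
85 0.02 [0.0012, -0.0055, -0.0015]
90 0.02 [0.0027, -0.0116, -0.0015]
90 0.015 [0.0023, -0.0166, -0.0015]
```

```bash
python3 -m creep '[[[-1,0.001,-0.004,0,0],[-1,0.002,-0.008,0,0],[-1,0.002,-0.011,0,0],[-1,0.002,-0.011,0,0]]]'
python3 -m creep '[[[-1,0,-0.002,0,0],[-1,0,-0.004,0,0],[-1,0,-0.004,0,0]]]'
python3 -m creep '[[[-1,0,-0.002,0,0],[-1,0,-0.003,0,0],[-1,0,-0.003,0,0]]]'
```

```text
t: 39.15
eef_pos: [0.5238, 0.2192, 0.0446]
orientation: [-0.0, -0.001, 1.0, 0.001]
force: [0.3, 6.0, -0.7]
width: -0.0001
grasp_force: 3.1
t: 39.45
eef_pos: [0.5238, 0.2184, 0.0448]
orientation: [-0.0, -0.002, 1.0, 0.004]
force: [0.2, 24.3, -4.7]
width: -0.0002
grasp_force: 11.7
t: 39.75
eef_pos: [0.5238, 0.218, 0.0449]
orientation: [-0.0, -0.003, 1.0, 0.007]
force: [0.5, 37.1, -6.7]
width: 0.0002
grasp_force: 18.4
```

```bash
python3 -m creep '[[[-1,0,0.01,0,0],[-1,0,0.02,0,0],[-1,0,0.02,-0.04,0],[-1,0,0.02,-0.08,0],[-1,0,0.02,-0.12,0],[-1,0,0.02,-0.15,0],[-1,0,0.02,-0.15,0]]]'
python3 - <<'E'
from h import *
b=place([.474,.3595,np.radians(13.8)],np.array([[0,-.075,0]]))[0]
print(b,go(b[0],b[1],.12,103.8))
E
```

```text
t: 40.45
eef_pos: [0.5252, 0.2318, 0.1994]
orientation: [0.003, -0.001, 1.0, 0.001]
force: [0.7, -0.3, 0.1]
width: 0.0003
grasp_force: 0.0
[0.49189001 0.28666493 0.        ] ([0.0337, 0.0548, 0.0793], np.float64(-13.7))
```

```bash
python3 -m creep '[[[-1,0.017,0.027,0,-7],[-1,0.034,0.055,0,-14],[-1,0.034,0.055,0,-14],[-1,0.034,0.055,0,-14],[-1,0.034,0.055,0,-14],[-1,0.034,0.055,0,-14]]]'
python3 - <<'E'
from h import *
np.set_printoptions(precision=4,suppress=True)
p=cap("wrist"); print(pose()[:3,3]); v=[.474,.3595,np.radians(13.8)]
for d in optics.cut_out(p,"pump_box")[:1]: v,i=fit(p,d["mask"],box(.09,.21,0,.04),[.25],.04); print(d["bbox"],v,np.degrees(v[2]),i)
for d in optics.cut_out(p,"selector")[:1]:
    f,i=fit(p,d["mask"],box(.022,.014,.04,.073),[.25],.06); print(d["score"],d["bbox"],f,i,place([0,0,-v[2]],np.array([[f[0]-v[0],f[1]-v[1],0]])))
cv2.imwrite("pics/w7.png",p["image"][:,:,::-1])
t=cap("top"); cv2.imwrite("pics/t5.png",cv2.resize(t["image"][150:270,170:370,::-1],None,fx=4,fy=4,interpolation=cv2.INTER_CUBIC))
E
```

```text
t: 41.05
eef_pos: [0.4901, 0.2857, 0.1943]
orientation: [-0.0, -0.122, 0.993, -0.0]
force: [1.0, -0.5, -0.0]
width: -0.0001
grasp_force: 0.0
[0.4901 0.2858 0.1944]
0.78 [316.5, 187.3, 334.2, 221.7] [0.4815 0.3323 0.4987] 0.7734471616068936 [[ 0.0008 -0.0282  0.    ]]
```

View pics/w7.png

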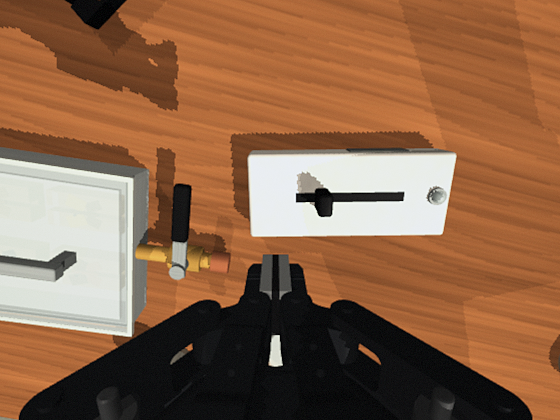

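View pics/t5.png

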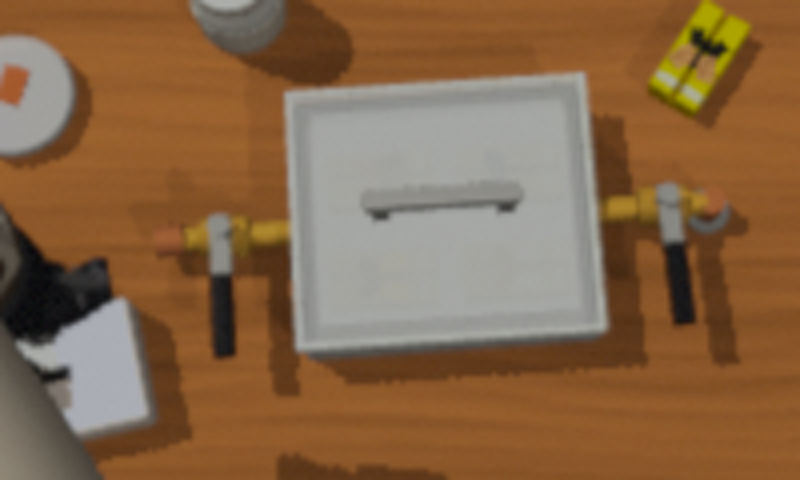

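The vent lever now lies across its pipe and the lid is seated. The selector tab is at (323,203), with the lamp at (437,195).

```bash
python3 -m creep '[[[-1,-0.002,0,0.04,0],[-1,-0.002,0,0.08,0],[-1,-0.002,0,0.11,0],[-1,-0.002,0,0.13,0],[-1,-0.002,0,0.142,0],[-1,-0.002,0,0.142,0],[-1,-0.002,0,0.142,0]]]'
python3 -m creep '[[[-1,0,0.01,0,0],[-1,0,0.02,0,0],[-1,0,0.03,0,0],[-1,0,0.04,0,0],[-1,0,0.05,0,0],[-1,0,0.06,0,0],[-1,0,0.07,0,0],[-1,0,0.08,0,0],[-1,0,0.085,0,0],[-1,0,0.085,0,0]]]'
python3 -m creep '[[[-1,0,0.003,0,0],[-1,0,0.006,0,0],[-1,0,0.006,0,0]]]'
```

```text
t: 41.95
eef_pos: [0.4921, 0.2871, 0.0536]
orientation: [0.0, -0.123, 0.992, 0.0]
force: [0.2, 0.3, 0.9]
width: 0.0004
grasp_force: 0.0
t: 42.95
eef_pos: [0.4706, 0.3702, 0.0524]
orientation: [-0.0, -0.123, 0.992, 0.0]
force: [0.5, -0.1, 0.2]
width: -0.0002
grasp_force: 0.0
t: 43.25
eef_pos: [0.4694, 0.3753, 0.0525]
orientation: [-0.0, -0.123, 0.992, -0.0]
force: [0.1, 0.3, -0.1]
width: 0.0001
grasp_force: 0.1
```

```bash
python3 -m creep '[[[-1,0,0.004,0,0],[-1,0,0.008,0,0],[-1,0,0.008,0,0]]]'
python3 -m creep '[[[-1,0,0.003,0,0],[-1,0,0.006,0,0],[-1,0,0.006,0,0]]]'
```

```text
t: 43.55
eef_pos: [0.4674, 0.3835, 0.0525]
orientation: [-0.0, -0.123, 0.992, 0.0]
force: [0.3, -0.3, 0.4]
width: -0.0
grasp_force: 0.0
t: 43.85
eef_pos: [0.467, 0.3851, 0.0526]
orientation: [0.0, -0.122, 0.993, -0.004]
force: [4.1, -22.1, 5.9]
width: 0.0003
grasp_force: 11.4
```

```bash
python3 -m creep '[[[-1,0,0.002,0,0],[-1,0,0.002,0,0],[-1,0,-0.015,0,0],[-1,0,-0.02,0,0],[-1,0,-0.02,-0.04,0],[-1,0,-0.02,-0.09,0],[-1,0,-0.02,-0.14,0],[-1,0,-0.02,-0.14,0]]]'
python3 - <<'E'
from h import *
p=cap("wrist"); cv2.imwrite("pics/w8.png",p["image"][:,:,::-1])
v=[.474,.3595,np.radians(13.8)]
for d in optics.cut_out(p,"selector")[:1]:
    f,i=fit(p,d["mask"],box(.022,.014,.04,.073),[.25],.06); print(d["score"],d["bbox"],f,i,place([0,0,-v[2]],np.array([[f[0]-v[0],f[1]-v[1],0]])))
# vacuum: lever th=90 (pointing -x); opening turns ccw to 180
for th,o in[(90,.045)]: print(arc(-1,th,o),go(*arc(-1,th,o),.2,90))
E
```

```text
t: 44.65
eef_pos: [0.4726, 0.3714, 0.2007]
orientation: [0.005, -0.123, 0.992, 0.003]
force: [0.5, -0.2, -0.2]
width: 0.0004
grasp_force: 0.0
0.56 [303.1, 179.4, 321.7, 210.5] [0.46229531 0.40498514 0.46209084] 0.758783520339644 [[-0.00051709  0.04696414  0.        ]]
[ 0.54816419 -0.07855524] ([0.0352, -0.4541, -0.0067], np.float64(14.1))
```

View pics/w8.png

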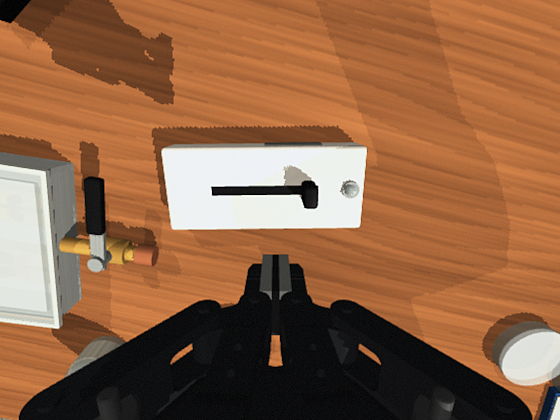

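The selector tab is at (310,193), hard up beside the lamp at (350,188). The vacuum cock is last.

```bash
python3 -m creep '[[[-1,0.004,-0.045,0,8],[-1,0.008,-0.09,0,16],[-1,0.012,-0.135,0,24],[-1,0.016,-0.18,0,32],[-1,0.02,-0.225,0,40],[-1,0.024,-0.27,0,48],[-1,0.028,-0.315,0,56],[-1,0.03,-0.36,0,64],[-1,0.033,-0.4,0,72],[-1,0.035,-0.45,0,80]]]'
python3 -m creep '[[[-1,0,0,0,8],[-1,0,0,0,19],[-1,0,0,0,19],[-1,0,0,0,19],[-1,0,0,0,19]]]'
python3 - <<'E'
from h import *
np.set_printoptions(precision=4,suppress=True)
a=arc(-1,90,.030); print(a,go(*a,.2,4.9),go(*a,.046,4.9))
t=cap("top"); cv2.imwrite("pics/t6.png",cv2.resize(t["image"][150:270,170:370,::-1],None,fx=4,fy=4,interpolation=cv2.INTER_CUBIC))
p=cap("wrist"); cv2.imwrite("pics/w9.png",p["image"][:,:,::-1])
E
```

```text
t: 45.75
eef_pos: [0.5463, -0.0764, 0.1911]
orientation: [-0.001, 0.546, 0.838, -0.0]
force: [0.8, -0.0, -0.0]
width: 0.0
grasp_force: 0.0
t: 46.25
eef_pos: [0.5464, -0.0752, 0.1915]
orientation: [-0.001, 0.674, 0.739, -0.0]
force: [0.6, 1.3, 0.3]
width: 0.0002
grasp_force: 0.0
[ 0.5494 -0.0935] ([-0.0185, 0.0013, -0.0085], np.float64(0.3)) ([-0.0185, 0.0015, 0.1455], np.float64(0.3))
```

View pics/w9.png

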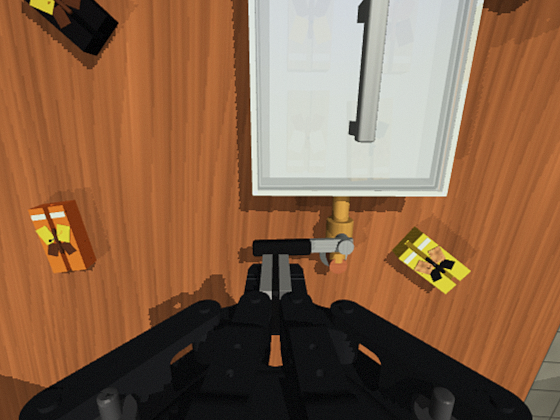

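```bash
python3 - <<'E'
from h import *
np.set_printoptions(precision=4,suppress=True)
p=cap("wrist"); c,s=np.cos(CY),np.sin(CY)
for n,u,z in[("axis",(345,245),.062),("sleeve tip near edge",(254,241),.062),("far edge",(254,254),.062),("lid edge",(300,194),.051),("lid corner",(251,193),.051),("lid corner2",(448,194),.051)]:
    X=unproj(p,u,z); print(n,X,np.array([[c,s],[-s,c]])@(X[:2]-C))
E
```

```text
axis [ 0.6208 -0.1135  0.062 ] [-0.0006 -0.157 ]
sleeve tip near edge [ 0.5296 -0.1174  0.062 ] [-0.0918 -0.1531]
far edge [ 0.5306 -0.1317  0.062 ] [-0.092  -0.1674]
lid edge [ 0.571  -0.0679  0.051 ] [-0.0464 -0.1073]
lid corner [ 0.5228 -0.0712  0.051 ] [-0.0947 -0.1065]
lid corner2 [ 0.7163 -0.0548  0.051 ] [ 0.0995 -0.1066]
```

```bash
python3 -m creep '[[[-1,-0.018,0.001,0,0],[-1,-0.018,0.001,0,0],[-1,-0.018,0.001,0.04,0],[-1,-0.018,0.001,0.08,0],[-1,-0.018,0.001,0.11,0],[-1,-0.018,0.001,0.13,0],[-1,-0.018,0.001,0.142,0],[-1,-0.018,0.001,0.145,0],[-1,-0.018,0.001,0.145,0]]]'
python3 - <<'E'
from h import *
for th,o in [(90,.03),(92,.02),(104,.02),(116,.02),(128,.02),(140,.02),(152,.02),(164,.02),(172,.02)]: print(th,go(*arc(-1,th,o),.046)[0])
E
```

```text
t: 47.3
eef_pos: [0.5495, -0.0932, 0.0481]
orientation: [0.0, 0.675, 0.738, 0.0]
force: [-0.3, -0.9, 0.3]
width: -0.0002
grasp_force: 0.0
90 [-0.0003, -0.0001, 0.0021]
92 [-0.0127, -0.0008, 0.0021]
104 [-0.0278, -0.003, 0.0021]
116 [-0.043, -0.002, 0.0021]
128 [-0.0576, 0.0022, 0.0021]
140 [-0.0711, 0.0093, 0.0021]
152 [-0.0828, 0.019, 0.0021]
164 [-0.0922, 0.031, 0.0021]
172 [-0.097, 0.0399, 0.0021]
```

```bash
python3 -m creep '[[[-1,-0.012,-0.001,0.002,0],[-1,-0.02,-0.002,0.002,0],[-1,-0.028,-0.003,0.002,0],[-1,-0.036,-0.003,0.002,0],[-1,-0.043,-0.002,0.002,0],[-1,-0.05,0,0.002,0],[-1,-0.058,0.002,0.002,0],[-1,-0.065,0.005,0.002,0],[-1,-0.071,0.009,0.002,0],[-1,-0.077,0.014,0.002,0]]]'
python3 -m creep '[[[-1,-0.006,0.005,0,0],[-1,-0.011,0.011,0,0],[-1,-0.015,0.017,0,0],[-1,-0.018,0.022,0,0],[-1,-0.02,0.026,0,0],[-1,-0.02,0.026,0,0]]]'
python3 - <<'E'
from h import *
for th,o in [(172,.02),(180,.02),(180,.015)]: print(th,o,go(*arc(-1,th,o),.046)[0])
E
```

```text
t: 48.3
eef_pos: [0.5703, -0.1693, 0.0454]
orientation: [-0.0, 0.675, 0.738, -0.0]
force: [-1.0, 1.5, 0.6]
width: -0.0
grasp_force: 1.0
t: 48.9
eef_pos: [0.5984, -0.1867, 0.0455]
orientation: [0.0, 0.675, 0.738, -0.0]
force: [0.2, 0.1, 0.2]
width: 0.0005
grasp_force: 0.0
172 0.02 [0.0005, -0.0004, -0.0005]
180 0.02 [-0.003, 0.0092, -0.0005]
180 0.015 [-0.0031, 0.0142, -0.0005]
```

```bash
python3 -m creep '[[[-1,-0.001,0.004,0,0],[-1,-0.002,0.008,0,0],[-1,-0.002,0.008,0,0]]]'
python3 -m creep '[[[-1,-0.001,0.003,0,0],[-1,-0.001,0.005,0,0],[-1,-0.001,0.005,0,0]]]'
```

```text
t: 49.2
eef_pos: [0.6065, -0.1877, 0.0456]
orientation: [0.0, 0.675, 0.738, 0.0]
force: [0.4, 0.9, 0.1]
width: -0.0001
grasp_force: 0.0
t: 49.5
eef_pos: [0.6074, -0.1879, 0.0455]
orientation: [-0.003, 0.675, 0.738, -0.002]
force: [-21.3, 3.1, 9.3]
width: -0.0
grasp_force: 10.5
```

Stop reached at 21 N. One more small push, then I'll retreat and check.

```bash
python3 -m creep '[[[-1,0,0.003,0,0],[-1,0,0.003,0,0],[-1,0,-0.012,0,0],[-1,0,-0.025,0,0],[-1,0,-0.025,-0.04,0],[-1,0,-0.025,-0.09,0],[-1,0,-0.025,-0.14,0],[-1,0,-0.025,-0.19,0],[-1,0,-0.075,-0.22,0],[-1,0,-0.125,-0.22,0]]]'
python3 -m creep '[[[-1,-0.03,-0.05,0,0],[-1,-0.06,-0.1,0,0],[-1,-0.06,-0.1,0,0],[-1,-0.06,-0.1,0,0]]]'
python3 - <<'E'
from h import *
t=cap("top"); cv2.imwrite("pics/t7.png",cv2.resize(t["image"][130:290,120:390,::-1],None,fx=2.9,fy=2.9,interpolation=cv2.INTER_CUBIC))
for d in optics.cut_out(t,"lid")[:1]: print(d["bbox"],fit(t,d["mask"],box(.192,.22,.045,.051),[.08],.05))
print(sensors.sense()["eef_pos"])
E
```

```text
t: 50.5
eef_pos: [0.4949, -0.1992, 0.2683]
orientation: [0.003, 0.674, 0.738, 0.001]
force: [0.1, -0.9, 0.5]
width: -0.0001
grasp_force: 0.0
t: 50.9
eef_pos: [0.3981, -0.2687, 0.266]
orientation: [0.001, 0.676, 0.737, -0.0]
force: [0.8, 0.5, -0.1]
width: -0.0001
grasp_force: 0.0
[242.4, 165.9, 322.1, 238.6] (array([0.61152934, 0.04339414, 0.07822805]), np.float64(0.9651495257609556))
[ 0.39977229 -0.26755345  0.26538271]
```

View pics/t7.png

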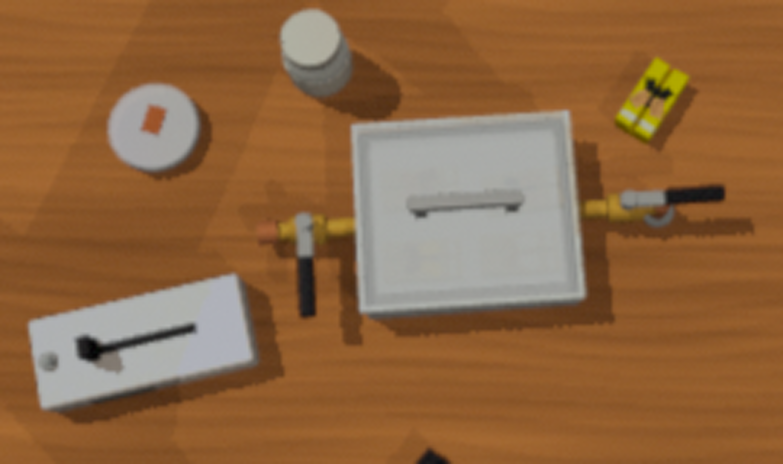

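The picture shows the lid home at (468,210), the vent lever across its pipe at (305,275), the vacuum lever in line at (690,195) and the selector at the lamp end (88,347). The dish and jar are where they were. Handing in.

```bash
python3 -c "
from bench import workorder
print(workorder.close_job())"
```

```text
the job is handed in; nothing more can be done
None
```

I handed the job in at about 51 s; no verdict came back. All four wooden boards lie flat in the chamber, the lid is home on the rim, and the vent cock was shut, the selector slid to the lamp end and the vacuum cock opened last, each pushed against its stop.

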